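Roll the sample tin onto the weighing plate

TASK

Roll the metal coffee tin that lies on the scale's rubber deck onto the steel weighing plate by pushing along its top with the fingertips, never from behind and never lifting it. Leave it at rest, lying square over the plate with its axis within a centimetre and a half of the plate's centre line, and do not disturb the jar, the bowl or the trier.

Things in the scene. Friction and masses are not known exactly. Their poses are not given: they have to be found in the camera images.
- tin: Closed metal coffee tin, cylinder 100 mm in diameter, 140 mm long, about 0.55 kg, lying on the deck 100 to 140 mm from the plate's centre towards the deck's +y or -y end. Origin mid-length on its axis, 50 mm above the deck's top; x is its axis, y and z turn as it rolls. Friction about 0.6: rolls without slipping, half as far as a tip dragged over its top; stops soon when let go.
- deck: Fixed low scale deck, 200 mm (x) by 440 mm (y), 30 mm high, flat black rubber top, end lips 12 mm higher at y = +-212 mm; a console 45 mm high stands along its +x side (x 100 to 160, y -85 to 85 mm). Origin at the centre of the underside, on the bench. The tin rolls along the deck's y axis.
- plate (a point): Centre of the steel weighing plate, flush in the middle of the deck's top: 170 mm along the deck's x, 70 mm along its y; 30 mm above the bench. Axes as the deck's. The tin's axis must finally lie above this plate's centre line.
- jar: Small closed glass jar with a metal lid, 62 mm in diameter, 85 mm high, standing on the deck beyond the plate, on the side away from the tin, 100 to 140 mm from the plate's centre. Origin at the centre of its underside. Leave it alone.
- bowl: White cupping bowl, 84 mm in diameter, 65 mm high, on the bench to the robot's left of the deck. Origin at the centre of its underside. Leave it alone.
- trier: Sample trier: a 26 mm thick scoop tube with a dark wooden handle, 200 mm long along its x axis, lying on the bench to the robot's right of the deck. Origin under its middle. Leave it alone.
Not all that is in view belongs to the job. Several things have the shape of the tin; the one meant has the colours described above.

How it is judged:
By the outcome, as a careful person would: the job done as asked, in the order asked, and still so for the second after the job is handed in, with the robot touching nothing.
It also fails if it takes over 56 s, if anything falls off the work surface, if the arm or the gripper's body presses on something with over 40 N, if the wrist force passes 120 N, or if a joint passes its speed limit or range.

ROBOT

A 6-joint arm with a two-finger parallel gripper is mounted at the origin on the work surface. World frame = base frame: x ahead of the robot, y to its left, z up, the work surface at z = 0. Lengths are in mm, angles in degrees, forces in N, time in s.
With the tool pointing down it reaches from about 350 to 850 mm from the base axis. Payload 8.1 kg.
Tool frame: the origin (TCP) lies at the very end of the fingers, on their centre line; the grasp point (between the pads) lies grip_depth behind it (grip_depth is the distance from the TCP to the grasp point, in mm); z points along the fingers, y is the direction in which the jaws open and shut (so a half turn about z gives the same grasp; the last joint's range is limited). The gripper opens to 85 mm and grips with 20 to 120 N. Pads are 22 mm wide; open, the fingers measure 114 mm over their backs; the gripper's body (76 mm by 85 mm) begins 54 mm behind the grasp point. The pads swing forward as they close: fully open they stand 13 mm farther back than shut.
Start: joints at [-77.2, 7.471, 85.268, -0, 87.261, -4.893], TCP at [182.37, -571.618, 231.292] pointing down, gripper open.
Joint ranges: [-169.43, 169.43], [-51.17, 129.36], [1.28, 143.12], [-76.62, 256.62], [0, 156.53], [-152.29, 152.29]. Speed limits (degrees/s): [136.94, 136.94, 159.86, 180, 180, 180].

INTERFACE

Orientations are given as [roll, pitch, yaw] about the fixed x, y, z axes, in that order (R = Rz(yaw) Ry(pitch) Rx(roll)).
In Python, from bench import * gives the robot as it stands.
- The arm moves only by the tool step_arm, never from a script. Its argument "plan" is a list of rows, each an object of numbers: "grip": the finger opening in cm, from 0 to 8.54; "tx", "ty", "tz": the shift along the tool's x, y, z in cm; "ax", "ay", "az": the turn, a rotation vector about the tool's x, y, z in degrees. In form: [{"grip": .., "tx": .., "ty": .., "tz": .., "ax": .., "ay": .., "az": ..}, ...]. A call has 1 to 8 rows; each row shifts and turns the commanded pose from where the row before left it, along the tool's axes as they then stand; what a row does not reach is not made up. A row lasts 1/12 s, in which the tool goes at most 41.7 mm and 7.16 degrees, less where a joint would pass 70% of its speed; a pose out of reach is approached as far as the arm can. A call with a gripper value outside its range is refused whole. The fingers move at their own pace and stop on an object; "newtons" is the grip in N (left out, the last holds). Time passes only in rows, so rows that do not move let the fingers close. It gives the time, the measured TCP pose, the force and the opening at its end, in the units of the state.
- sense(): the state, without advancing time (a new reading comes with each control period).
- snapshot(name): name is "side" or "top"; returns the picture (480x640x3 uint8, red, green, blue); there is no depth.
- camera_model(name): a dict with "intrinsics" (3x3 intrinsics, pixels), "pose" (4x4, takes a point from camera to world coordinates). Camera axes: x right, y down, z forward; pixel columns grow to the right and rows downward; lengths in mm; the calibration is good to about 2 mm. A picture is of the moment at which its call begins. camera_model takes no time and is no camera call.
- hand_in(): hands the job in, once; it reports no verdict.
The state is a dict: "time": time; "joint_pos": joint angles; "qd": joint speeds; "joint_efforts": joint torques, N m; "tool_pos": TCP position; "tcp_rot": TCP orientation; "ft_force": force on the tool from outside, world axes, zero at the start; "wrist_torque": the same for the moment, N m; "finger_gap": finger opening in mm.
Only numpy, scipy, OpenCV 4.12 (cv2) and the standard library are available. Lean on these libraries where they do the work, as an engineer would, in place of code of your own. Each camera call takes 0.05 s, during which the arm holds its last target.

## Working session

There is one attempt and no reset: what is moved stays moved. The work goes in short steps, Python scripts to look and compute and a tool call to move; the robot and the scene stay as the last step left them, time stands still between calls to the robot, and variables do not carry over. Pictures are saved under pics/ and viewed, and the job is handed in when it is done.

Besides the shell and the picture viewer there is one more tool, called after "Call:" by a JSON object that holds its "name" and its "arguments", one argument or row to a line. step_arm: Moves the arm, as the interface text tells. Its arguments: {"type":"object","properties":{"plan":{"type":"array","items":{"type":"object","properties":{"grip":{"type":"number"},"tx":{"type":"number"},"ty":{"type":"number"},"tz":{"type":"number"},"ax":{"type":"number"},"ay":{"type":"number"},"az":{"type":"number"}}}},"newtons":{"type":"number"}},"required":["plan"]}

```bash
mkdir -p pics; cat > h.py <<'E'
from bench import *
import numpy as np, cv2
def save(n,f):
    im=snapshot(n); cv2.imwrite('pics/'+f,im[:,:,::-1]); return im
def ray(n,u,v,z):
    m=camera_model(n);K=np.array(m['intrinsics']);P=np.array(m['pose'])
    d=P[:3,:3]@np.linalg.solve(K,[u,v,1]);o=P[:3,3]
    return o+d*(z-o[2])/d[2]
def proj(n,p):
    m=camera_model(n);K=np.array(m['intrinsics']);P=np.array(m['pose'])
    c=K@(P[:3,:3].T@(np.array(p)-P[:3,3]));return c[:2]/c[2]
E
python3 - <<'E'
from h import *
save('top','t0.png');save('side','s0.png')
for n in('top','side'):print(camera_model(n))
print(sense())
E
```

```text
{'intrinsics': array([[608.1886045 ,   0.        , 322.80510679],
       [  0.        , 608.1886045 , 238.46780371],
       [  0.        ,   0.        ,   1.        ]]), 'pose': array([[-2.51502824e-02, -9.90710676e-01,  1.33640635e-01,
         3.14180657e+02],
       [-9.99448823e-01,  2.78162775e-02,  1.81192122e-02,
        -3.35836736e+01],
       [-2.16682820e-02, -1.33111272e-01, -9.90864206e-01,
         1.80066863e+03],
       [ 0.00000000e+00,  0.00000000e+00,  0.00000000e+00,
         1.00000000e+00]])}
{'intrinsics': array([[460.30480451,   0.        , 325.18453301],
       [  0.        , 460.30480451, 245.72145533],
       [  0.        ,   0.        ,   1.        ]]), 'pose': array([[-9.71738111e-01, -1.33564904e-01,  1.94641878e-01,
         2.95813728e+02],
       [-2.35654167e-01,  5.00447024e-01, -8.33078562e-01,
         1.03751987e+03],
       [ 1.38621095e-02, -8.55402357e-01, -5.17778572e-01,
         7.48370123e+02],
       [ 0.00000000e+00,  0.00000000e+00,  0.00000000e+00,
         1.00000000e+00]])}
{'time': 0.1, 'joint_pos': array([-7.72002148e+01,  7.51052698e+00,  8.53200612e+01, -3.63606944e-04,
        8.72627132e+01, -4.89353249e+00]), 'qd': array([ 0.08362125, -0.05605361, -0.16512047,  0.00867418, -0.01771304,
       -0.03666008]), 'joint_efforts': array([ 1.99815928e-03, -5.70948672e+01, -5.01943874e+01, -6.97705514e-05,
        8.16082262e-03,  5.95499500e-05]), 'tool_pos': array([ 182.26152809, -571.1470154 ,  230.38053503]), 'tcp_rot': array([-1.79907008e+02, -7.59717615e-03,  1.76933292e+01]), 'ft_force': array([ 0.41558828, -0.50909126, -0.03968782]), 'wrist_torque': array([ 0.00216572, -0.00171776,  0.00827504]), 'finger_gap': 85.30714528371183}
```

View pics/t0.png

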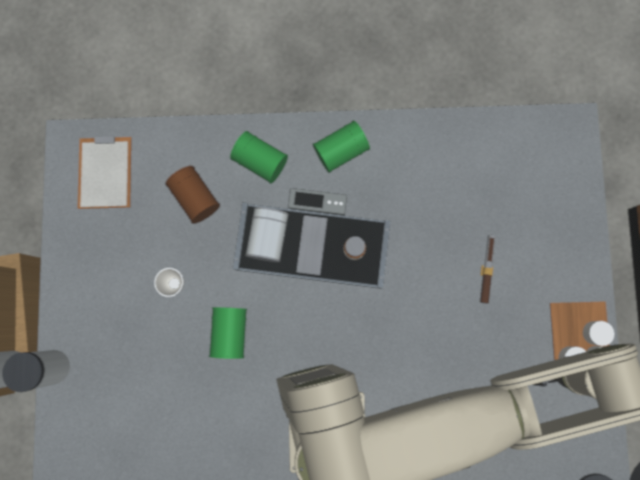

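View pics/s0.png

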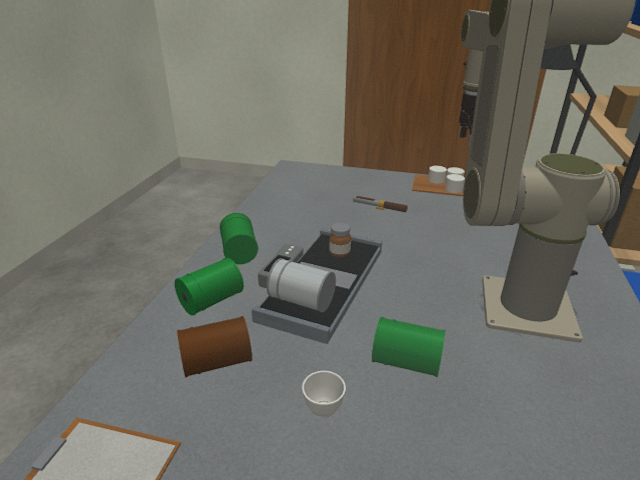

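Top view: silver tin at about (267,234), plate at (312,246), jar at (354,247), console at (318,200). The deck spans corners (244,205), (388,219), (381,286), (236,270). I'll measure these precisely next.

```bash
cat > m.py <<'E'
from h import *
im=cv2.imread('pics/t0.png')
c=im[180:300,225:400]; cv2.imwrite('pics/t0c.png',cv2.resize(c,None,fx=4.5,fy=4.5,interpolation=cv2.INTER_CUBIC)[:600,:800])
g=im.max(2).astype(int)
hsv=cv2.cvtColor(im,cv2.COLOR_BGR2HSV)
def show(name,m):
    n,l,s,ce=cv2.connectedComponentsWithStats(m.astype(np.uint8))
    for i in range(1,n):
        if s[i,4]>150 and 225<ce[i][0]<400 and 180<ce[i][1]<300:
            pts=np.argwhere(l==i)[:,::-1].astype(np.float32)
            print(name,s[i],ce[i].round(1),cv2.minAreaRect(pts),cv2.boxPoints(cv2.minAreaRect(pts)).round(1).tolist())
show('bright',g>165)
show('plate',(g>115)&(g<165)&(hsv[:,:,1]<25))
show('dark',g<60)
E
python3 m.py
```

```text
bright [ 250  209   35   49 1233] [267.1 233.3] ((267.2433776855469, 232.7018585205078), (27.52042007446289, 46.74785614013672), 10.619654655456543) [[249.39999389648438, 253.10000610351562], [258.0, 207.1999969482422], [285.1000061035156, 212.3000030517578], [276.5, 258.20001220703125]]
plate [     0      0    640    480 235752] [304.5 209.5] ((319.5, 239.5), (479.0, 639.0), 90.0) [[-0.0, 0.0], [639.0, 0.0], [639.0, 479.0], [0.0, 479.0]]
plate [ 297  216   30   59 1296] [311.3 244.8] ((311.2947998046875, 244.71546936035156), (22.970855712890625, 56.49934387207031), 7.352379322052002) [[296.29998779296875, 271.29998779296875], [303.5, 215.1999969482422], [326.29998779296875, 218.1999969482422], [319.1000061035156, 274.20001220703125]]
plate [346 237  19  19 283] [354.8 245.9] ((355.0, 246.0), (18.0, 18.0), 90.0) [[346.0, 237.0], [364.0, 237.0], [364.0, 255.0], [346.0, 255.0]]
dark [296 193  26  14 272] [308.5 199.4] ((308.5769348144531, 199.3846435546875), (25.55115509033203, 10.542951583862305), 7.125016689300537) [[295.20001220703125, 203.0], [296.6000061035156, 192.60000610351562], [321.8999938964844, 195.6999969482422], [320.6000061035156, 206.1999969482422]]
dark [ 240  207   64   67 1412] [277.1 246.8] ((271.3758850097656, 239.91537475585938), (55.710533142089844, 60.49723815917969), 7.72182559967041) [[239.6999969482422, 266.1000061035156], [247.8000030517578, 206.1999969482422], [303.0, 213.6999969482422], [294.8999938964844, 273.6000061035156]]
dark [ 319  217   64   67 2860] [351.6 250.4] ((351.21539306640625, 249.77694702148438), (57.42808151245117, 60.5289421081543), 7.125016689300537) [[319.0, 276.20001220703125], [326.5, 216.1999969482422], [383.5, 223.3000030517578], [376.0, 283.3999938964844]]
```

```bash
python3 - <<'E'
import cv2
im=cv2.imread('pics/t0.png')[190:295,230:395]
cv2.imwrite('pics/c1.png',cv2.resize(im,None,fx=4.8,fy=4.8,interpolation=cv2.INTER_CUBIC))
E
```

```text
(no output)
```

View pics/c1.png

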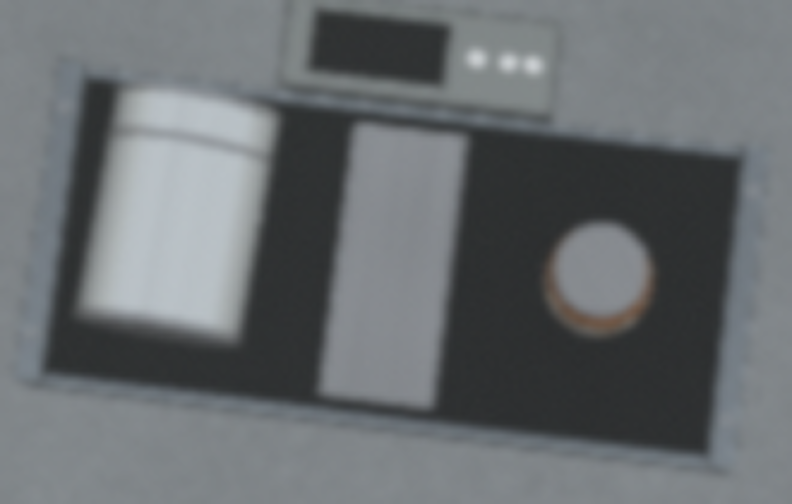

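```bash
python3 - <<'E'
from h import *
im=cv2.imread('pics/t0.png');g=im.max(2)
m=np.zeros_like(g);m[200:265,240:292]=(g>105)[200:265,240:292]
n,l,s,ce=cv2.connectedComponentsWithStats(m)
L=[];R=[]
for r in range(218,253):
    lab=l[235,267]; c=np.where(l[r]==lab)[0]; L.append((c[0]-.5,r));R.append((c[-1]+.5,r))
f=lambda P:np.polyfit([p[1] for p in P],[p[0] for p in P],1)
a,b=f(L),f(R);print(a,b)
mid=(a+b)/2
P=[ray('top',np.polyval(mid,r),r,80) for r in (220,250)]
d=P[0]-P[1];print('tin axis pts',P,'yaw',np.degrees(np.arctan2(d[1],d[0])))
for r in(220,250):print('w',np.linalg.norm(ray('top',np.polyval(a,r),r,80)-ray('top',np.polyval(b,r),r,80)))
# far end top z130; midcol
for r in range(200,265):
    pass
col=[r for r in range(195,268) if l[r,int(round(np.polyval(mid,r)))]==lab];print('rows',col[0],col[-1])
print('far top',ray('top',np.polyval(mid,col[0]-.5),col[0]-.5,130),'near',ray('top',np.polyval(mid,col[-1]+.5),col[-1]+.5,130))
print('plate',ray('top',311.3,244.8,30))
# plate sides
pc=[ray('top',u/4.8+230,v/4.8+190,30) for u,v in((352,122),(468,135),(318,395),(436,410))];print(np.array(pc).round(1),np.mean(pc,0))
for i,j in((2,0),(3,1)):
    d=pc[i]-pc[j];d=-d;print(np.degrees(np.arctan2(d[1],d[0])))
d=ray('top',*( [296.3,271.3]),30);e=ray('top',303.5,215.2,30);print('rect',np.degrees(np.arctan2(*(e-d)[1::-1])))
pc=np.mean(pc,0)
print('jar',ray('top',354.9,246,115),'bowl',ray('top',168,282,65),'trier',ray('top',488,270,13))
E
```

```text
[3.33333333e-02 2.31866667e+02] [-1.82352941e-01  3.26467227e+02]
tin axis pts [array([604.61495429, 168.98509853,  80.        ]), array([518.0390245 , 176.41825875,  80.        ])] yaw -4.907216622077492
w 135.79615439508638
w 116.40068932270376
rows 200 257
far top [654.25630469 158.11209841 130.        ] near [491.2717955  172.10547941 130.        ]
plate [535.19562088  33.03311675  30.        ]
[[623.3  54.6  30. ]
 [613.2 -16.6  30. ]
 [455.6  78.8  30. ]
 [444.5   7.3  30. ]] [534.14814187  31.02651024  30.        ]
-8.211187529544912
-8.052229796146296
rect -8.4248788701548
jar [517.82666247 -91.73474813 115.        ] bowl [434.78595453 445.31902224  65.        ] trier [ 448.56052202 -482.27137112   13.        ]
```

```bash
python3 - <<'E'
from h import *
im=cv2.imread('pics/t0.png');g=im.max(2)
for th in(120,140,165):
    m=np.zeros_like(g);m[207:265,240:292]=(g>th)[207:265,240:292]
    L=[];R=[]
    for r in range(218,253):
        c=np.where(m[r])[0];c=c[(c>245)&(c<290)];L.append((c[0]-.5,r));R.append((c[-1]+.5,r))
    f=lambda P:np.polyfit([p[1] for p in P],[p[0] for p in P],1)
    a,b=f(L),f(R);print(th,a,b)
    mid=(a+b)/2
    P=[ray('top',np.polyval(mid,r),r,80) for r in (220,235,250)]
    d=P[0]-P[2];print('axis',P[1],'yaw',np.degrees(np.arctan2(d[1],d[0])))
    for r in(220,250):print('w',np.linalg.norm(ray('top',np.polyval(a,r),r,80)-ray('top',np.polyval(b,r),r,80)))
    col=[r for r in range(195,268) if m[r,int(round(np.polyval(mid,r)))]];print('rows',col[0],col[-1])
    print('far top',ray('top',np.polyval(mid,col[0]-.5),col[0]-.5,130),'near',ray('top',np.polyval(mid,col[-1]+.5),col[-1]+.5,130))
E
python3 - <<'E'
import cv2
im=cv2.imread('pics/s0.png')[215:345,240:400]
cv2.imwrite('pics/c2.png',cv2.resize(im,None,fx=4.6,fy=4.6,interpolation=cv2.INTER_CUBIC))
E
```

```text
120 [-1.90476190e-01  2.94833333e+02] [-1.70588235e-01  3.23188235e+02]
axis [560.7860773 158.5733362  80.       ] yaw -10.91915188391474
w 94.22236156473696
w 95.34016014061622
rows 207 257
far top [633.71318601 137.53828331 130.        ] near [491.07868358 165.05480785 130.        ]
140 [-1.99719888e-01  2.97919888e+02] [-1.75630252e-01  3.23658824e+02]
axis [560.77798703 158.28647864  80.        ] yaw -11.315490026779896
w 89.35132789350594
w 90.86155536600084
rows 208 256
far top [630.86193435 137.25329469 130.        ] near [493.84958685 164.66958593 130.        ]
165 [-2.06442577e-01  3.01385434e+02] [-1.46218487e-01  3.14889916e+02]
axis [560.77683129 158.24549916  80.        ] yaw -10.687653062025396
w 77.01727519749237
w 81.70363386252505
rows 210 255
far top [625.23527719 139.15369736 130.        ] near [496.59826279 163.43120443 130.        ]
```

View pics/c2.png

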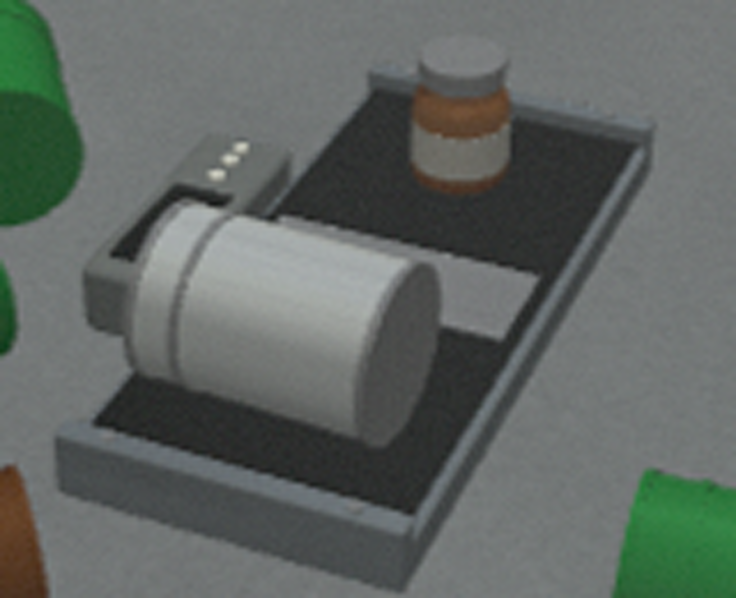

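The tin's centre is about (562,158) with yaw about -11°. The plate is at (534.7,32) with deck yaw about -8.2°, so the tin has to roll about 128 mm towards -y. I'll spread the fingers along the tin's axis and use short strokes along the top.

Call:
{"name": "step_arm", "arguments": {
  "plan": [
    {"grip": 6,"tx": 2.8,"ty": -2.8},
    {"grip": 6,"tx": 2.8,"ty": -2.8},
    {"grip": 6,"tx": 2.8,"ty": -2.8},
    {"grip": 6,"tx": 2.8,"ty": -2.8},
    {"grip": 6,"tx": 2.8,"ty": -2.8},
    {"grip": 6,"tx": 2.8,"ty": -2.8},
    {"grip": 6,"tx": 2.8,"ty": -2.8},
    {"grip": 6,"tx": 2.8,"ty": -2.8}
  ]
}}

```text
invalid input
```

Call:
{"name": "step_arm", "arguments": {
  "plan": [
    {"grip": 6,"tx": 2.8,"ty": -2.8},
    {"grip": 6,"tx": 2.8,"ty": -2.8},
    {"grip": 6,"tx": 2.8,"ty": -2.8},
    {"grip": 6,"tx": 2.8,"ty": -2.8},
    {"grip": 6,"tx": 2.8,"ty": -2.8},
    {"grip": 6,"tx": 2.8,"ty": -2.8},
    {"grip": 6,"tx": 2.8,"ty": -2.8},
    {"grip": 6,"tx": 2.8,"ty": -2.8}
  ]
}}

```text
invalid input
```

Call:
{"name": "step_arm", "arguments": {
  "plan": [
    {"grip": 6,"tx": 2.8,"ty": -2.8},
    {"grip": 6,"tx": 2.8,"ty": -2.8},
    {"grip": 6,"tx": 2.8,"ty": -2.8},
    {"grip": 6,"tx": 2.8,"ty": -2.8},
    {"grip": 6,"tx": 2.6,"ty": -2.6},
    {"grip": 6,"az": -6.8},
    {"grip": 6,"az": -6.8},
    {"grip": 6,"az": -6.8}
  ]
}}

```text
invalid input
```

Call:
{"name": "step_arm", "arguments": {
  "plan": [
    {"grip": 6,"az": -6.8},
    {"grip": 6,"az": -6.8},
    {"grip": 6,"az": -6.8},
    {"grip": 6,"az": -6.8},
    {"grip": 6,"az": -6.8},
    {"grip": 6,"az": -6.9},
    {"grip": 6},
    {"grip": 6}
  ]
}}

```text
invalid input
```

Call:
{"name": "step_arm", "arguments": {
  "plan": [
    {"grip": 6,"tx": 2.8,"ty": -2.8,"tz": 0,"ax": 0,"ay": 0,"az": 0},
    {"grip": 6,"tx": 2.8,"ty": -2.8,"tz": 0,"ax": 0,"ay": 0,"az": 0},
    {"grip": 6,"tx": 2.8,"ty": -2.8,"tz": 0,"ax": 0,"ay": 0,"az": 0},
    {"grip": 6,"tx": 2.8,"ty": -2.8,"tz": 0,"ax": 0,"ay": 0,"az": 0},
    {"grip": 6,"tx": 2.8,"ty": -2.8,"tz": 0,"ax": 0,"ay": 0,"az": 0},
    {"grip": 6,"tx": 2.8,"ty": -2.8,"tz": 0,"ax": 0,"ay": 0,"az": 0},
    {"grip": 6,"tx": 2.8,"ty": -2.8,"tz": 0,"ax": 0,"ay": 0,"az": 0},
    {"grip": 6,"tx": 2.8,"ty": -2.8,"tz": 0,"ax": 0,"ay": 0,"az": 0}
  ]
}}

```text
time: 0.77
tool_pos: [327.9, -288.2, 230.9]
tcp_rot: [-180.0, 0.0, 17.7]
ft_force: [1.8, 0.4, -0.9]
finger_gap: 60.3
```

Call:
{"name": "step_arm", "arguments": {
  "plan": [
    {"grip": 6,"tx": 2.8,"ty": -2.8,"tz": 0,"ax": 0,"ay": 0,"az": 0},
    {"grip": 6,"tx": 2.8,"ty": -2.8,"tz": 0,"ax": 0,"ay": 0,"az": 0},
    {"grip": 6,"tx": 2.8,"ty": -2.8,"tz": 0,"ax": 0,"ay": 0,"az": 0},
    {"grip": 6,"tx": 2.8,"ty": -2.8,"tz": 0,"ax": 0,"ay": 0,"az": 0},
    {"grip": 6,"tx": 2.8,"ty": -2.8,"tz": 0,"ax": 0,"ay": 0,"az": 0},
    {"grip": 6,"tx": 2.8,"ty": -2.8,"tz": 0,"ax": 0,"ay": 0,"az": 0},
    {"grip": 6,"tx": 2.8,"ty": -2.8,"tz": 0,"ax": 0,"ay": 0,"az": 0},
    {"grip": 6,"tx": 2.8,"ty": -2.8,"tz": 0,"ax": 0,"ay": 0,"az": 0}
  ]
}}

```text
time: 1.43
tool_pos: [473.3, -6.6, 231.1]
tcp_rot: [180.0, 0.0, 17.7]
ft_force: [0.5, -1.2, -0.5]
finger_gap: 60.2
```

Call:
{"name": "step_arm", "arguments": {
  "plan": [
    {"grip": 6,"tx": 2.8,"ty": -2.8,"tz": 0,"ax": 0,"ay": 0,"az": 0},
    {"grip": 6,"tx": 2.8,"ty": -2.8,"tz": 0,"ax": 0,"ay": 0,"az": 0},
    {"grip": 6,"tx": 2.8,"ty": -2.8,"tz": 0,"ax": 0,"ay": 0,"az": 0},
    {"grip": 6,"tx": 2.8,"ty": -2.8,"tz": 0,"ax": 0,"ay": 0,"az": 0},
    {"grip": 6,"tx": 2.7,"ty": -2.7,"tz": 0,"ax": 0,"ay": 0,"az": 0},
    {"grip": 6,"tx": 0,"ty": 0,"tz": 0,"ax": 0,"ay": 0,"az": -6.8},
    {"grip": 6,"tx": 0,"ty": 0,"tz": 0,"ax": 0,"ay": 0,"az": -6.8},
    {"grip": 6,"tx": 0,"ty": 0,"tz": 0,"ax": 0,"ay": 0,"az": -6.8}
  ]
}}

```text
time: 2.1
tool_pos: [562.9, 167.0, 230.0]
tcp_rot: [-179.9, 0.1, 38.5]
ft_force: [0.1, -1.4, 0.3]
finger_gap: 60.0
```

Call:
{"name": "step_arm", "arguments": {
  "plan": [
    {"grip": 6,"tx": 0,"ty": 0,"tz": 0,"ax": 0,"ay": 0,"az": -6.8},
    {"grip": 6,"tx": 0,"ty": 0,"tz": 0,"ax": 0,"ay": 0,"az": -6.8},
    {"grip": 6,"tx": 0,"ty": 0,"tz": 0,"ax": 0,"ay": 0,"az": -6.8},
    {"grip": 6,"tx": 0,"ty": 0,"tz": 0,"ax": 0,"ay": 0,"az": -6.8},
    {"grip": 6,"tx": 0,"ty": 0,"tz": 0,"ax": 0,"ay": 0,"az": -6.8},
    {"grip": 6,"tx": 0,"ty": 0,"tz": 0,"ax": 0,"ay": 0,"az": -6.9},
    {"grip": 6,"tx": 0,"ty": 0,"tz": 0,"ax": 0,"ay": 0,"az": 0},
    {"grip": 6,"tx": 0,"ty": 0,"tz": 0,"ax": 0,"ay": 0,"az": 0}
  ]
}}

```text
time: 2.77
tool_pos: [563.0, 166.0, 230.9]
tcp_rot: [-180.0, 0.0, 78.8]
ft_force: [-0.6, 0.7, 0.0]
finger_gap: 59.6
```

Call:
{"name": "step_arm", "arguments": {
  "plan": [
    {"grip": 6,"tx": 0,"ty": 0,"tz": 2,"ax": 0,"ay": 0,"az": 0},
    {"grip": 6,"tx": 0,"ty": 0,"tz": 3,"ax": 0,"ay": 0,"az": 0},
    {"grip": 6,"tx": 0,"ty": 0,"tz": 3,"ax": 0,"ay": 0,"az": 0},
    {"grip": 6,"tx": 0,"ty": 0,"tz": 1,"ax": 0,"ay": 0,"az": 0},
    {"grip": 6,"tx": 0,"ty": 0,"tz": 0,"ax": 0,"ay": 0,"az": 0},
    {"grip": 6,"tx": 0,"ty": 0,"tz": 0,"ax": 0,"ay": 0,"az": 0}
  ]
}}

```text
time: 3.27
tool_pos: [563.1, 166.0, 141.5]
tcp_rot: [-179.9, 0.0, 78.9]
ft_force: [-0.7, -0.3, 0.5]
finger_gap: 60.0
```

```bash
python3 - <<'E'
from h import *
im=save('side','s1.png'); save('top','t1.png')
c=im[180:350,210:430,::-1];cv2.imwrite('pics/s1c.png',cv2.resize(c,None,fx=3.5,fy=3.5,interpolation=cv2.INTER_CUBIC))
print(sense()['tool_pos'],sense()['ft_force'])
E
```

```text
[564.59913421 166.30562173 143.71933641] [ 0.28705479 -0.42661993  0.31371911]
```

View pics/s1c.png

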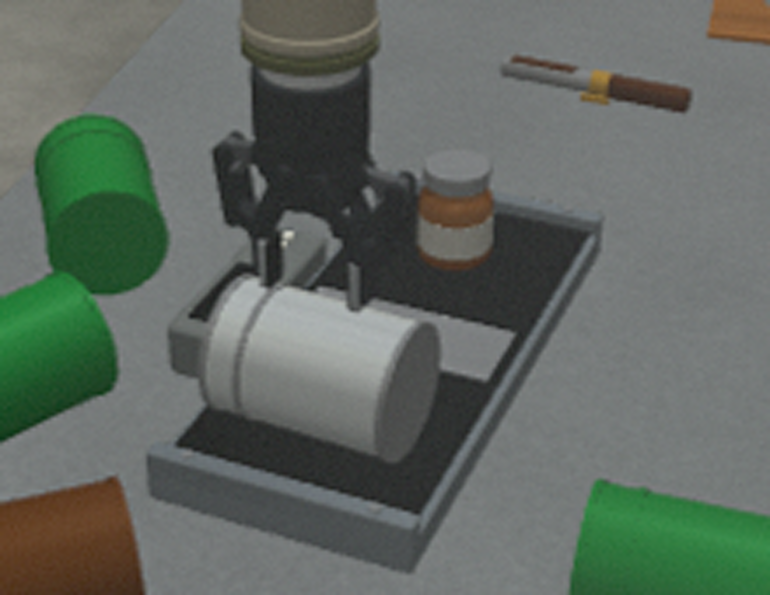

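```bash
python3 - <<'E'
from h import *
s=sense();p=s['tool_pos'];y=np.radians(s['tcp_rot'][2]);ty=np.array([np.sin(y),-np.cos(y),0])
C=lambda q:((proj('side',q)-[210,180])*3.5).round(0)
for dz in(0,8,13):
  for o in(-45,-30,30,45): print(dz,o,C(p+ty*o+[0,0,dz]))
a=np.array([np.cos(np.radians(-11)),np.sin(np.radians(-11)),0]);t=np.array([562,158,130.])
b=np.array([-a[1],a[0],0])
print('tin top ends',C(t+70*a),C(t-70*a), 'axis ends',C(t-[0,0,50]-70*a),C(t-[0,0,100]-70*a),'y+',C(t-[0,0,50]-70*a+50*b),'y-',C(t-[0,0,50]-70*a-50*b))
E
```

```text
0 -45 [368. 313.]
0 -30 [348. 308.]
0 30 [269. 286.]
0 45 [250. 281.]
8 -45 [368. 303.]
8 -30 [348. 298.]
8 30 [269. 277.]
8 45 [250. 271.]
13 -45 [368. 297.]
13 -30 [348. 292.]
13 30 [269. 270.]
13 45 [249. 265.]
tin top ends [227. 283.] [409. 333.] axis ends [407. 393.] [406. 450.] y+ [376. 434.] y- [437. 355.]
```

View pics/t1.png

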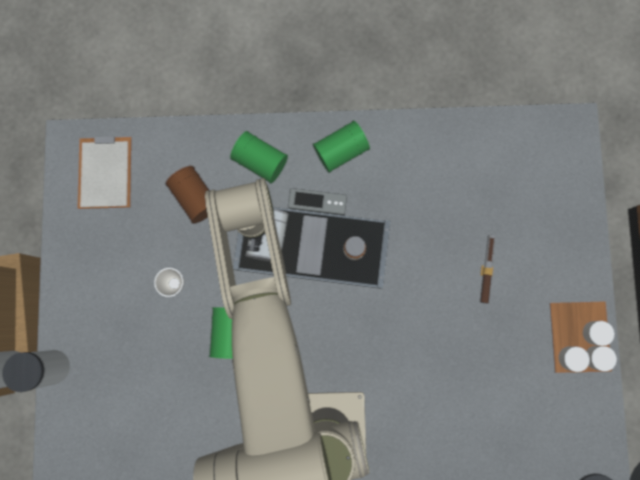

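Side view: the tips, seen at crop (268,286) and (355,308), match their predicted pixels, and the tin matches its estimate. Next I'll descend to contact.

Call:
{"name": "step_arm", "arguments": {
  "plan": [
    {"grip": 6,"tx": 0,"ty": 0,"tz": 0.4,"ax": 0,"ay": 0,"az": 0},
    {"grip": 6,"tx": 0,"ty": 0,"tz": 0.4,"ax": 0,"ay": 0,"az": 0},
    {"grip": 6,"tx": 0,"ty": 0,"tz": 0,"ax": 0,"ay": 0,"az": 0}
  ]
}}

```text
time: 3.62
tool_pos: [563.3, 166.0, 133.3]
tcp_rot: [180.0, -0.0, 79.0]
ft_force: [0.7, -1.5, -0.4]
finger_gap: 60.0
```

Call:
{"name": "step_arm", "arguments": {
  "plan": [
    {"grip": 6,"tx": 0,"ty": 0,"tz": 0.15,"ax": 0,"ay": 0,"az": 0},
    {"grip": 6,"tx": 0,"ty": 0,"tz": 0,"ax": 0,"ay": 0,"az": 0}
  ]
}}

```text
time: 3.78
tool_pos: [563.1, 166.0, 131.6]
tcp_rot: [-180.0, 0.0, 79.0]
ft_force: [-0.5, -0.2, -0.6]
finger_gap: 59.6
```

Call:
{"name": "step_arm", "arguments": {
  "plan": [
    {"grip": 6,"tx": 0,"ty": 0,"tz": 0.1,"ax": 0,"ay": 0,"az": 0},
    {"grip": 6,"tx": 0,"ty": 0,"tz": 0,"ax": 0,"ay": 0,"az": 0}
  ]
}}

```text
time: 3.95
tool_pos: [563.2, 166.0, 130.7]
tcp_rot: [-180.0, 0.0, 79.0]
ft_force: [0.3, -1.2, 0.4]
finger_gap: 59.9
```

Call:
{"name": "step_arm", "arguments": {
  "plan": [
    {"grip": 6,"tx": 0,"ty": 0,"tz": 0.1,"ax": 0,"ay": 0,"az": 0},
    {"grip": 6,"tx": 0,"ty": 0,"tz": 0,"ax": 0,"ay": 0,"az": 0}
  ]
}}

```text
time: 4.12
tool_pos: [563.1, 166.0, 129.6]
tcp_rot: [-180.0, 0.0, 79.0]
ft_force: [-0.0, 0.3, -0.2]
finger_gap: 60.2
```

Call:
{"name": "step_arm", "arguments": {
  "plan": [
    {"grip": 6,"tx": 0,"ty": 0,"tz": 0.05,"ax": 0,"ay": 0,"az": 0},
    {"grip": 6,"tx": 0,"ty": 0,"tz": 0,"ax": 0,"ay": 0,"az": 0}
  ]
}}

```text
time: 4.28
tool_pos: [563.2, 166.0, 129.2]
tcp_rot: [-180.0, 0.0, 79.0]
ft_force: [0.4, 0.3, -0.1]
finger_gap: 60.0
```

Call:
{"name": "step_arm", "arguments": {
  "plan": [
    {"grip": 6,"tx": 0,"ty": 0,"tz": 0.1,"ax": 0,"ay": 0,"az": 0},
    {"grip": 6,"tx": 0,"ty": 0,"tz": 0,"ax": 0,"ay": 0,"az": 0}
  ]
}}

```text
time: 4.45
tool_pos: [563.1, 166.0, 128.1]
tcp_rot: [-180.0, 0.0, 79.0]
ft_force: [-0.0, -0.3, 0.4]
finger_gap: 59.9
```

Call:
{"name": "step_arm", "arguments": {
  "plan": [
    {"grip": 6,"tx": 0,"ty": 0,"tz": 0.1,"ax": 0,"ay": 0,"az": 0},
    {"grip": 6,"tx": 0,"ty": 0,"tz": 0,"ax": 0,"ay": 0,"az": 0}
  ]
}}

```text
time: 4.62
tool_pos: [563.1, 166.0, 127.1]
tcp_rot: [-180.0, 0.0, 79.0]
ft_force: [1.0, 1.0, -1.1]
finger_gap: 59.9
```

Call:
{"name": "step_arm", "arguments": {
  "plan": [
    {"grip": 6,"tx": 0,"ty": 0,"tz": 0.1,"ax": 0,"ay": 0,"az": 0},
    {"grip": 6,"tx": 0,"ty": 0,"tz": 0,"ax": 0,"ay": 0,"az": 0}
  ]
}}

```text
time: 4.78
tool_pos: [563.1, 166.0, 126.1]
tcp_rot: [-180.0, 0.0, 79.0]
ft_force: [-0.4, -0.7, -0.6]
finger_gap: 59.8
```

Call:
{"name": "step_arm", "arguments": {
  "plan": [
    {"grip": 6,"tx": 0,"ty": 0,"tz": 0.1,"ax": 0,"ay": 0,"az": 0},
    {"grip": 6,"tx": 0,"ty": 0,"tz": 0,"ax": 0,"ay": 0,"az": 0}
  ]
}}

```text
time: 4.95
tool_pos: [563.1, 166.0, 125.1]
tcp_rot: [-180.0, 0.0, 79.0]
ft_force: [0.3, 0.3, 0.2]
finger_gap: 60.1
```

Call:
{"name": "step_arm", "arguments": {
  "plan": [
    {"grip": 6,"tx": 0,"ty": 0,"tz": 0.1,"ax": 0,"ay": 0,"az": 0},
    {"grip": 6,"tx": 0,"ty": 0,"tz": 0,"ax": 0,"ay": 0,"az": 0}
  ]
}}

```text
time: 5.12
tool_pos: [563.3, 166.2, 124.9]
tcp_rot: [180.0, -0.0, 79.0]
ft_force: [-2.1, 0.4, 3.1]
finger_gap: 60.1
```

```bash
python3 - <<'E'
from h import *
im=save('side','s2.png')
c=im[210:330,250:370,::-1];cv2.imwrite('pics/s2c.png',cv2.resize(c,None,fx=5,fy=5,interpolation=cv2.INTER_CUBIC))
print(sense()['tool_pos'],sense()['ft_force'])
E
```

```text
[563.31092047 166.20857843 124.80449373] [-2.12456444  0.16257698  3.52615571]
```

View pics/s2c.png

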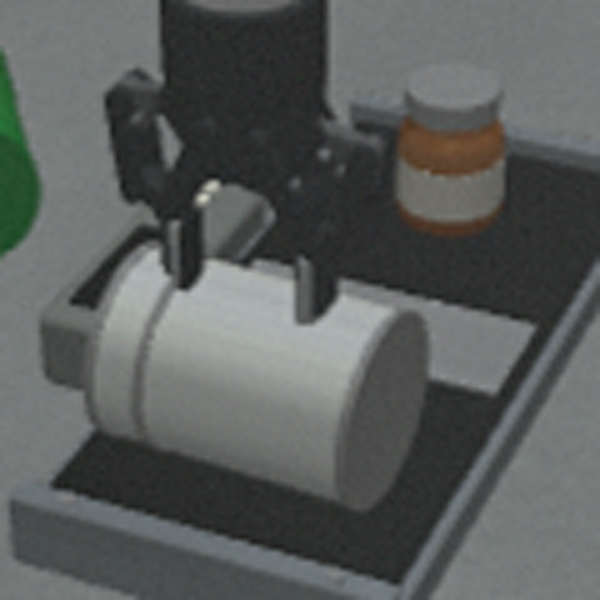

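Contact is at TCP z≈125. I'll press slightly and drag.

Call:
{"name": "step_arm", "arguments": {
  "plan": [
    {"grip": 6,"tx": 0,"ty": 0,"tz": 0.1,"ax": 0,"ay": 0,"az": 0},
    {"grip": 6,"tx": -0.2,"ty": 0,"tz": 0.02,"ax": 0,"ay": 0,"az": 0},
    {"grip": 6,"tx": -0.4,"ty": 0,"tz": 0,"ax": 0,"ay": 0,"az": 0},
    {"grip": 6,"tx": -0.4,"ty": 0,"tz": 0,"ax": 0,"ay": 0,"az": 0},
    {"grip": 6,"tx": -0.4,"ty": 0,"tz": 0,"ax": 0,"ay": 0,"az": 0}
  ]
}}

```text
time: 5.58
tool_pos: [560.8, 152.8, 124.8]
tcp_rot: [180.0, -0.1, 79.0]
ft_force: [-6.8, 1.7, 12.6]
finger_gap: 59.9
```

Call:
{"name": "step_arm", "arguments": {
  "plan": [
    {"grip": 6,"tx": -0.4,"ty": 0,"tz": 0,"ax": 0,"ay": 0,"az": 0},
    {"grip": 6,"tx": -0.4,"ty": 0,"tz": 0,"ax": 0,"ay": 0,"az": 0},
    {"grip": 6,"tx": -0.3,"ty": 0,"tz": 0,"ax": 0,"ay": 0,"az": 0},
    {"grip": 6,"tx": -0.1,"ty": 0,"tz": 0,"ax": 0,"ay": 0,"az": 0},
    {"grip": 6,"tx": 0,"ty": 0,"tz": 0,"ax": 0,"ay": 0,"az": 0}
  ]
}}

```text
time: 6.0
tool_pos: [558.3, 140.8, 124.8]
tcp_rot: [180.0, -0.1, 79.0]
ft_force: [-6.9, 1.7, 12.8]
finger_gap: 59.7
```

```bash
python3 - <<'E'
from h import *
im=save('side','s3.png')
c=im[210:330,250:370,::-1];cv2.imwrite('pics/s3c.png',cv2.resize(c,None,fx=5,fy=5,interpolation=cv2.INTER_CUBIC))
print(sense()['tool_pos'],sense()['ft_force'])
E
```

```text
[558.3905076  140.90012911 124.79570784] [-6.52146793  0.94592056 13.21433478]
```

View pics/s3c.png

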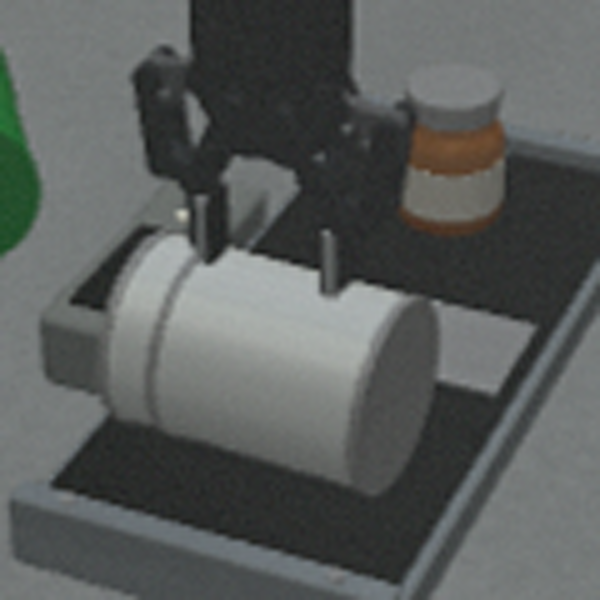

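The tin rolls as expected. I'll finish this stroke, then reposition.

Call:
{"name": "step_arm", "arguments": {
  "plan": [
    {"grip": 6,"tx": -0.2,"ty": 0,"tz": 0,"ax": 0,"ay": 0,"az": 0},
    {"grip": 6,"tx": -0.4,"ty": 0,"tz": 0,"ax": 0,"ay": 0,"az": 0},
    {"grip": 6,"tx": -0.5,"ty": 0,"tz": 0,"ax": 0,"ay": 0,"az": 0},
    {"grip": 6,"tx": -0.5,"ty": 0,"tz": 0,"ax": 0,"ay": 0,"az": 0},
    {"grip": 6,"tx": -0.4,"ty": 0,"tz": 0,"ax": 0,"ay": 0,"az": 0},
    {"grip": 6,"tx": -0.2,"ty": 0,"tz": 0,"ax": 0,"ay": 0,"az": 0},
    {"grip": 6,"tx": -0.1,"ty": 0,"tz": 0,"ax": 0,"ay": 0,"az": 0},
    {"grip": 6,"tx": 0,"ty": 0,"tz": 0,"ax": 0,"ay": 0,"az": 0}
  ]
}}

```text
time: 6.72
tool_pos: [553.9, 117.8, 124.0]
tcp_rot: [180.0, -0.0, 79.0]
ft_force: [-4.3, 0.3, 8.2]
finger_gap: 60.2
```

Call:
{"name": "step_arm", "arguments": {
  "plan": [
    {"grip": 6,"tx": 0,"ty": 0,"tz": -0.3,"ax": 0,"ay": 0,"az": 0},
    {"grip": 6,"tx": 0,"ty": 0,"tz": -0.7,"ax": 0,"ay": 0,"az": 0},
    {"grip": 6,"tx": 0,"ty": 0,"tz": -2,"ax": 0,"ay": 0,"az": 0},
    {"grip": 6,"tx": 0,"ty": 0,"tz": -2,"ax": 0,"ay": 0,"az": 0},
    {"grip": 6,"tx": 0,"ty": 0,"tz": 0,"ax": 0,"ay": 0,"az": 0}
  ]
}}

```text
time: 7.13
tool_pos: [556.4, 118.2, 178.1]
tcp_rot: [179.6, -0.1, 79.0]
ft_force: [0.8, -0.5, 1.0]
finger_gap: 60.0
```

```bash
python3 - <<'E'
from h import *
im=save('side','s4.png');t=save('top','t4.png')
c=im[210:330,250:370,::-1]
d=t[190:295,230:395,::-1]
cv2.imwrite('pics/s4c.png',cv2.resize(c,None,fx=4.5,fy=4.5,interpolation=cv2.INTER_CUBIC))
cv2.imwrite('pics/t4c.png',cv2.resize(d,None,fx=4.8,fy=4.8,interpolation=cv2.INTER_CUBIC))
print(sense()['tool_pos'],sense()['ft_force'])
E
```

```text
[554.81984739 117.99743117 174.4587454 ] [ 0.25086386  0.71977377 -0.31969142]
```

View pics/s4c.png

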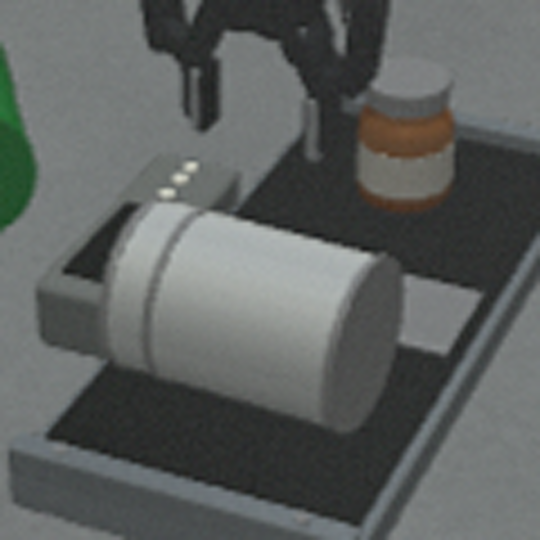

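View pics/t4c.png

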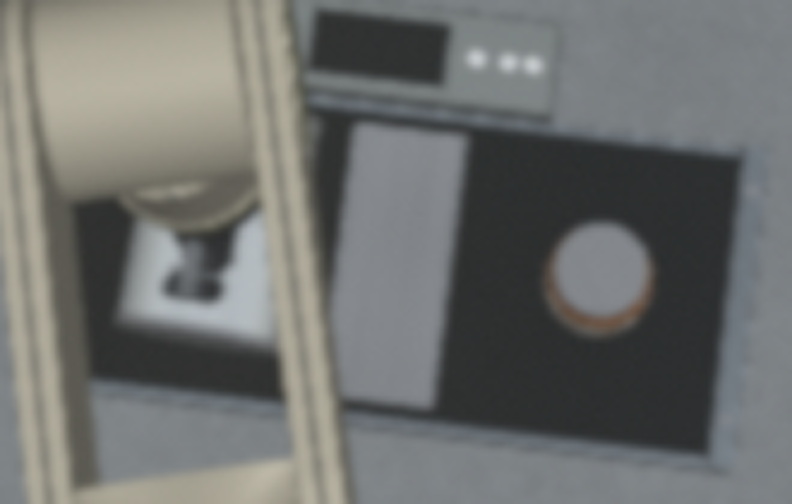

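```bash
cat > fit.py <<'E'
from h import *
import sys
def axis(im,th=75):
    g=cv2.GaussianBlur(im.max(2),(3,3),0).astype(float)
    # tin bright blob
    m=np.zeros(g.shape,np.uint8);m[215:345,255:375]=(g>th)[215:345,255:375]
    P=[]
    bright=(g>170);bright[:215]=0;bright[345:]=0;bright[:,:255]=0;bright[:,375:]=0
    n,l,s,ce=cv2.connectedComponentsWithStats(bright.astype(np.uint8));i=1+np.argmax(s[1:,4]);x0,w=s[i,0],s[i,2]
    for u in range(x0+int(.3*w),x0+int(.8*w)):
        r=np.where(l[:,u]==i)[0].max()
        while g[r+1,u]>th:r+=1
        P.append((u,r+(g[r,u]-th)/(g[r,u]-g[r+1,u])))
    P=np.array(P);c=np.polyfit(P[:,0],P[:,1],1);res=P[:,1]-np.polyval(c,P[:,0]);k=abs(res)<.7;c=np.polyfit(P[k,0],P[k,1],1)
    M=camera_model('side');K=np.array(M['intrinsics']);T=np.array(M['pose'])
    o=T[:3,3];d=[T[:3,:3]@np.linalg.solve(K,[u,np.polyval(c,u),1]) for u in (280,340)]
    nrm=np.cross(*d);nrm/=np.linalg.norm(nrm);
    if nrm[2]<0:nrm=-nrm   # up side
    a=np.cross(nrm,[0,0,1]);a/=np.linalg.norm(a);a*=np.sign(a[0])
    # n.(p-o)=50, z=80 ; evaluate at x=548
    x=548;y=o[1]+(50-nrm[2]*(80-o[2])-nrm[0]*(x-o[0]))/nrm[1]
    yaw=np.degrees(np.arctan2(a[1],a[0]))
    return x,y,yaw,k.sum(),len(k)
def deckoff(x,y,yaw):
    D=np.radians(-8.2);ax=np.radians(yaw);return None
if __name__=='__main__':
    for f in sys.argv[1:]:
        im=cv2.imread('pics/'+f)[:,:,::-1]
        for th in(70,85): print(f,th,axis(im,th))
E
python3 fit.py s0.png s3.png s4.png
```

```text
s0.png 70 (548, np.float64(155.29128996431655), np.float64(-11.216183532820677), np.int64(19), 19)
s0.png 85 (548, np.float64(152.06321075615404), np.float64(-11.509280367770037), np.int64(19), 19)
s3.png 70 (548, np.float64(142.1803879743884), np.float64(-11.132172625001889), np.int64(21), 21)
s3.png 85 (548, np.float64(139.1964694578528), np.float64(-11.242737108054964), np.int64(21), 21)
s4.png 70 (548, np.float64(130.3484474136642), np.float64(-11.351476204596514), np.int64(21), 21)
s4.png 85 (548, np.float64(127.34677598330882), np.float64(-11.242677784359884), np.int64(21), 21)
```

Call:
{"name": "step_arm", "arguments": {
  "plan": [
    {"grip": 6,"tx": 1.2,"ty": 0,"tz": 0,"ax": 0,"ay": 0,"az": 0},
    {"grip": 6,"tx": 1.2,"ty": 0,"tz": 1,"ax": 0,"ay": 0,"az": 0},
    {"grip": 6,"tx": 0,"ty": 0,"tz": 2,"ax": 0,"ay": 0,"az": 0},
    {"grip": 6,"tx": 0,"ty": 0,"tz": 1.4,"ax": 0,"ay": 0,"az": 0},
    {"grip": 6,"tx": 0,"ty": 0,"tz": 0.4,"ax": 0,"ay": 0,"az": 0},
    {"grip": 6,"tx": 0,"ty": 0,"tz": 0.1,"ax": 0,"ay": 0,"az": 0},
    {"grip": 6,"tx": 0,"ty": 0,"tz": 0,"ax": 0,"ay": 0,"az": 0},
    {"grip": 6,"tx": 0,"ty": 0,"tz": 0,"ax": 0,"ay": 0,"az": 0}
  ]
}}

```text
time: 7.9
tool_pos: [557.8, 143.6, 124.5]
tcp_rot: [-179.9, -0.1, 79.1]
ft_force: [-8.7, 2.0, 16.6]
finger_gap: 60.2
```

Call:
{"name": "step_arm", "arguments": {
  "plan": [
    {"grip": 6,"tx": -0.2,"ty": 0,"tz": -0.05,"ax": 0,"ay": 0,"az": -0.2},
    {"grip": 6,"tx": -0.4,"ty": 0,"tz": 0,"ax": 0,"ay": 0,"az": -0.2},
    {"grip": 6,"tx": -0.6,"ty": 0,"tz": 0,"ax": 0,"ay": 0,"az": -0.2},
    {"grip": 6,"tx": -0.6,"ty": 0,"tz": 0,"ax": 0,"ay": 0,"az": -0.2},
    {"grip": 6,"tx": -0.6,"ty": 0,"tz": 0,"ax": 0,"ay": 0,"az": -0.2},
    {"grip": 6,"tx": -0.6,"ty": 0,"tz": 0,"ax": 0,"ay": 0,"az": -0.2},
    {"grip": 6,"tx": -0.6,"ty": 0,"tz": 0,"ax": 0,"ay": 0,"az": -0.2},
    {"grip": 6,"tx": -0.6,"ty": 0,"tz": 0,"ax": 0,"ay": 0,"az": -0.2}
  ]
}}

```text
time: 8.57
tool_pos: [550.7, 101.4, 124.6]
tcp_rot: [-179.9, -0.0, 80.6]
ft_force: [-4.2, 1.1, 10.0]
finger_gap: 59.9
```

Call:
{"name": "step_arm", "arguments": {
  "plan": [
    {"grip": 6,"tx": -0.5,"ty": 0,"tz": 0,"ax": 0,"ay": 0,"az": 0},
    {"grip": 6,"tx": -0.4,"ty": 0,"tz": 0,"ax": 0,"ay": 0,"az": 0},
    {"grip": 6,"tx": -0.2,"ty": 0,"tz": 0,"ax": 0,"ay": 0,"az": 0},
    {"grip": 6,"tx": -0.1,"ty": 0,"tz": 0,"ax": 0,"ay": 0,"az": 0},
    {"grip": 6,"tx": 0,"ty": 0,"tz": 0,"ax": 0,"ay": 0,"az": 0}
  ]
}}

```text
time: 8.98
tool_pos: [548.5, 89.2, 123.7]
tcp_rot: [-179.9, 0.0, 80.6]
ft_force: [-3.1, -0.1, 6.9]
finger_gap: 60.0
```

Call:
{"name": "step_arm", "arguments": {
  "plan": [
    {"grip": 6,"tx": 0,"ty": 0,"tz": -0.3,"ax": 0,"ay": 0,"az": 0},
    {"grip": 6,"tx": 0,"ty": 0,"tz": -0.7,"ax": 0,"ay": 0,"az": 0},
    {"grip": 6,"tx": 0,"ty": 0,"tz": -2,"ax": 0,"ay": 0,"az": 0},
    {"grip": 6,"tx": 0,"ty": 0,"tz": 0,"ax": 0,"ay": 0,"az": 0}
  ]
}}

```text
time: 9.32
tool_pos: [550.6, 89.1, 157.5]
tcp_rot: [179.8, -0.1, 80.6]
ft_force: [-0.2, 0.2, 1.1]
finger_gap: 60.1
```

```bash
python3 - <<'E'
from h import *
im=save('side','s5.png')
c=im[180:330,230:380,::-1]
cv2.imwrite('pics/s5c.png',cv2.resize(c,None,fx=4,fy=4,interpolation=cv2.INTER_CUBIC))
print(sense()['tool_pos'],sense()['ft_force'])
E
python3 fit.py s4.png s5.png
```

```text
[550.44378     88.95437204 156.37314018] [ 0.13991416  1.39579719 -0.13119004]
s4.png 70 (548, np.float64(130.3484474136642), np.float64(-11.351476204596514), np.int64(21), 21)
s4.png 85 (548, np.float64(127.34677598330882), np.float64(-11.242677784359884), np.int64(21), 21)
s5.png 70 (548, np.float64(102.36596963147042), np.float64(-9.998522346009265), np.int64(20), 20)
s5.png 85 (548, np.float64(99.15014277983039), np.float64(-10.135378257843358), np.int64(20), 20)
```

View pics/s5c.png

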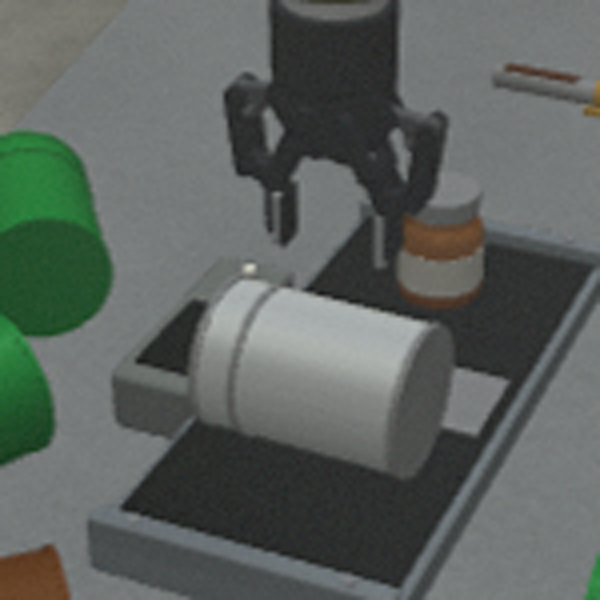

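Call:
{"name": "step_arm", "arguments": {
  "plan": [
    {"grip": 6,"tx": 1.3,"ty": 0,"tz": 0,"ax": 0,"ay": 0,"az": 0},
    {"grip": 6,"tx": 1.4,"ty": 0,"tz": 0.5,"ax": 0,"ay": 0,"az": 0},
    {"grip": 6,"tx": 0,"ty": 0,"tz": 1,"ax": 0,"ay": 0,"az": 0},
    {"grip": 6,"tx": 0,"ty": 0,"tz": 1,"ax": 0,"ay": 0,"az": 0},
    {"grip": 6,"tx": 0,"ty": 0,"tz": 0.4,"ax": 0,"ay": 0,"az": 0},
    {"grip": 6,"tx": 0,"ty": 0,"tz": 0,"ax": 0,"ay": 0,"az": 0},
    {"grip": 6,"tx": 0,"ty": 0,"tz": 0,"ax": 0,"ay": 0,"az": 0}
  ]
}}

```text
time: 9.95
tool_pos: [552.6, 115.2, 124.8]
tcp_rot: [-179.9, 0.0, 80.6]
ft_force: [-3.9, 1.6, 6.7]
finger_gap: 60.1
```

Call:
{"name": "step_arm", "arguments": {
  "plan": [
    {"grip": 6,"tx": -0.2,"ty": 0,"tz": 0.02,"ax": 0,"ay": 0,"az": -0.2},
    {"grip": 6,"tx": -0.4,"ty": 0,"tz": 0,"ax": 0,"ay": 0,"az": -0.2},
    {"grip": 6,"tx": -0.6,"ty": 0,"tz": 0,"ax": 0,"ay": 0,"az": -0.2},
    {"grip": 6,"tx": -0.6,"ty": 0,"tz": 0,"ax": 0,"ay": 0,"az": -0.2},
    {"grip": 6,"tx": -0.6,"ty": 0,"tz": 0,"ax": 0,"ay": 0,"az": -0.2},
    {"grip": 6,"tx": -0.6,"ty": 0,"tz": 0,"ax": 0,"ay": 0,"az": -0.2},
    {"grip": 6,"tx": -0.6,"ty": 0,"tz": 0,"ax": 0,"ay": 0,"az": -0.2},
    {"grip": 6,"tx": -0.6,"ty": 0,"tz": 0,"ax": 0,"ay": 0,"az": -0.2}
  ]
}}

```text
time: 10.62
tool_pos: [546.3, 73.2, 124.6]
tcp_rot: [-179.9, 0.0, 82.2]
ft_force: [-3.2, 1.2, 4.3]
finger_gap: 60.2
```

Call:
{"name": "step_arm", "arguments": {
  "plan": [
    {"grip": 6,"tx": -0.5,"ty": 0,"tz": 0,"ax": 0,"ay": 0,"az": 0},
    {"grip": 6,"tx": -0.4,"ty": 0,"tz": 0,"ax": 0,"ay": 0,"az": 0},
    {"grip": 6,"tx": -0.2,"ty": 0,"tz": 0,"ax": 0,"ay": 0,"az": 0},
    {"grip": 6,"tx": -0.1,"ty": 0,"tz": 0,"ax": 0,"ay": 0,"az": 0},
    {"grip": 6,"tx": 0,"ty": 0,"tz": 0,"ax": 0,"ay": 0,"az": 0}
  ]
}}

```text
time: 11.03
tool_pos: [545.3, 61.4, 124.8]
tcp_rot: [-180.0, 0.0, 82.2]
ft_force: [0.4, -1.2, 0.5]
finger_gap: 60.1
```

Call:
{"name": "step_arm", "arguments": {
  "plan": [
    {"grip": 6,"tx": 0,"ty": 0,"tz": -0.3,"ax": 0,"ay": 0,"az": 0},
    {"grip": 6,"tx": 0,"ty": 0,"tz": -0.7,"ax": 0,"ay": 0,"az": 0},
    {"grip": 6,"tx": 0,"ty": 0,"tz": -2,"ax": 0,"ay": 0,"az": 0},
    {"grip": 6,"tx": 0,"ty": 0,"tz": 0,"ax": 0,"ay": 0,"az": 0}
  ]
}}

```text
time: 11.37
tool_pos: [547.7, 61.8, 159.6]
tcp_rot: [179.7, -0.1, 82.2]
ft_force: [1.1, -0.8, 0.8]
finger_gap: 60.0
```

```bash
python3 - <<'E'
from h import *
im=save('side','s6.png')
c=im[180:330,230:380,::-1]
cv2.imwrite('pics/s6c.png',cv2.resize(c,None,fx=4,fy=4,interpolation=cv2.INTER_CUBIC))
print(sense()['tool_pos'],sense()['ft_force'])
E
python3 fit.py s6.png
```

```text
[547.44560377  61.8012214  158.35931241] [ 0.60234358  0.47401444 -0.52133787]
s6.png 70 (548, np.float64(74.01385833046777), np.float64(-10.423420145845439), np.int64(20), 20)
s6.png 85 (548, np.float64(70.73314194779812), np.float64(-10.478610504542674), np.int64(20), 20)
```

View pics/s6c.png

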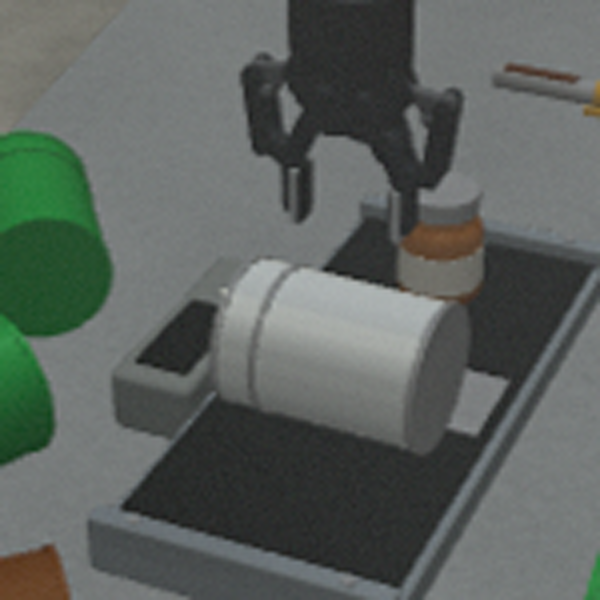

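Call:
{"name": "step_arm", "arguments": {
  "plan": [
    {"grip": 6,"tx": 1.3,"ty": 0,"tz": 0,"ax": 0,"ay": 0,"az": 0},
    {"grip": 6,"tx": 1.4,"ty": 0,"tz": 0.5,"ax": 0,"ay": 0,"az": 0},
    {"grip": 6,"tx": 0,"ty": 0,"tz": 1,"ax": 0,"ay": 0,"az": 0},
    {"grip": 6,"tx": 0,"ty": 0,"tz": 1,"ax": 0,"ay": 0,"az": 0},
    {"grip": 6,"tx": 0,"ty": 0,"tz": 0.5,"ax": 0,"ay": 0,"az": 0},
    {"grip": 6,"tx": 0,"ty": 0,"tz": 0.1,"ax": 0,"ay": 0,"az": 0},
    {"grip": 6,"tx": 0,"ty": 0,"tz": 0,"ax": 0,"ay": 0,"az": 0},
    {"grip": 6,"tx": 0,"ty": 0,"tz": 0,"ax": 0,"ay": 0,"az": 0}
  ]
}}

```text
time: 12.08
tool_pos: [548.2, 88.8, 124.6]
tcp_rot: [-179.9, -0.0, 82.2]
ft_force: [-8.0, 2.1, 14.3]
finger_gap: 59.8
```

Call:
{"name": "step_arm", "arguments": {
  "plan": [
    {"grip": 6,"tx": -0.2,"ty": 0,"tz": 0,"ax": 0,"ay": 0,"az": -0.2},
    {"grip": 6,"tx": -0.4,"ty": 0,"tz": 0,"ax": 0,"ay": 0,"az": -0.2},
    {"grip": 6,"tx": -0.6,"ty": 0,"tz": 0,"ax": 0,"ay": 0,"az": -0.2},
    {"grip": 6,"tx": -0.6,"ty": 0,"tz": 0,"ax": 0,"ay": 0,"az": -0.2},
    {"grip": 6,"tx": -0.6,"ty": 0,"tz": 0,"ax": 0,"ay": 0,"az": -0.2},
    {"grip": 6,"tx": -0.6,"ty": 0,"tz": 0,"ax": 0,"ay": 0,"az": -0.2},
    {"grip": 6,"tx": -0.6,"ty": 0,"tz": 0,"ax": 0,"ay": 0,"az": -0.2},
    {"grip": 6,"tx": -0.6,"ty": 0,"tz": 0,"ax": 0,"ay": 0,"az": -0.2}
  ]
}}

```text
time: 12.75
tool_pos: [542.9, 46.6, 124.6]
tcp_rot: [-179.9, -0.0, 83.8]
ft_force: [-9.5, 1.4, 14.4]
finger_gap: 60.2
```

Call:
{"name": "step_arm", "arguments": {
  "plan": [
    {"grip": 6,"tx": -0.5,"ty": 0,"tz": 0,"ax": 0,"ay": 0,"az": 0},
    {"grip": 6,"tx": -0.4,"ty": 0,"tz": 0,"ax": 0,"ay": 0,"az": 0},
    {"grip": 6,"tx": -0.2,"ty": 0,"tz": 0,"ax": 0,"ay": 0,"az": 0},
    {"grip": 6,"tx": -0.1,"ty": 0,"tz": 0,"ax": 0,"ay": 0,"az": 0},
    {"grip": 6,"tx": 0,"ty": 0,"tz": 0,"ax": 0,"ay": 0,"az": 0}
  ]
}}

```text
time: 13.17
tool_pos: [541.8, 34.3, 123.8]
tcp_rot: [-179.9, 0.0, 83.8]
ft_force: [-5.5, -0.2, 8.9]
finger_gap: 60.2
```

Call:
{"name": "step_arm", "arguments": {
  "plan": [
    {"grip": 6,"tx": 0,"ty": 0,"tz": -0.3,"ax": 0,"ay": 0,"az": 0},
    {"grip": 6,"tx": 0,"ty": 0,"tz": -0.7,"ax": 0,"ay": 0,"az": 0},
    {"grip": 6,"tx": 0,"ty": 0,"tz": -2,"ax": 0,"ay": 0,"az": 0},
    {"grip": 6,"tx": 0,"ty": 0,"tz": 0,"ax": 0,"ay": 0,"az": 0}
  ]
}}

```text
time: 13.5
tool_pos: [544.4, 34.6, 157.4]
tcp_rot: [179.8, -0.0, 83.8]
ft_force: [0.8, -0.1, 1.5]
finger_gap: 60.2
```

```bash
python3 - <<'E'
from h import *
im=save('side','s7.png')
c=im[180:330,230:380,::-1]
cv2.imwrite('pics/s7c.png',cv2.resize(c,None,fx=4,fy=4,interpolation=cv2.INTER_CUBIC))
print(sense()['tool_pos'],sense()['ft_force'])
E
python3 fit.py s7.png
```

```text
[544.14711052  34.56703867 156.22995534] [0.68664838 0.71056314 0.36712894]
s7.png 70 (548, np.float64(45.718462567563165), np.float64(-8.820014279906959), np.int64(20), 20)
s7.png 85 (548, np.float64(41.98528040678582), np.float64(-8.99391527975742), np.int64(20), 20)
```

View pics/s7c.png

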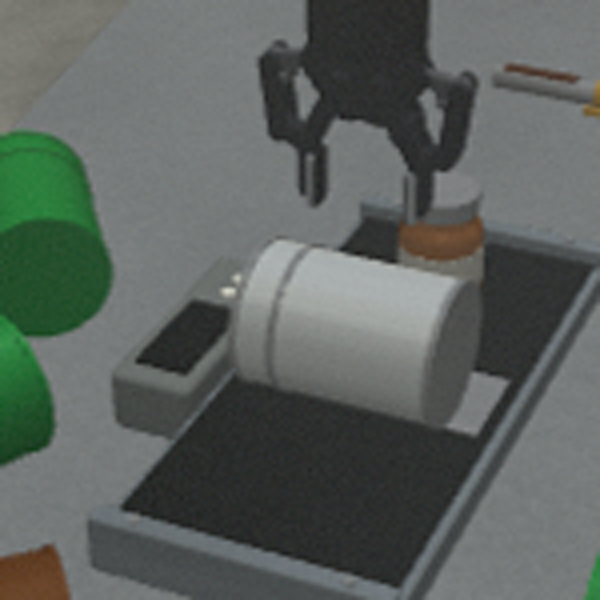

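Call:
{"name": "step_arm", "arguments": {
  "plan": [
    {"grip": 6,"tx": 1.3,"ty": 0,"tz": 0,"ax": 0,"ay": 0,"az": 0},
    {"grip": 6,"tx": 1.2,"ty": 0,"tz": 0.5,"ax": 0,"ay": 0,"az": 0},
    {"grip": 6,"tx": 0,"ty": 0,"tz": 1,"ax": 0,"ay": 0,"az": 0},
    {"grip": 6,"tx": 0,"ty": 0,"tz": 1,"ax": 0,"ay": 0,"az": 0},
    {"grip": 6,"tx": 0,"ty": 0,"tz": 0.4,"ax": 0,"ay": 0,"az": 0},
    {"grip": 6,"tx": 0,"ty": 0,"tz": 0.05,"ax": 0,"ay": 0,"az": 0},
    {"grip": 6,"tx": 0,"ty": 0,"tz": 0,"ax": 0,"ay": 0,"az": 0},
    {"grip": 6,"tx": 0,"ty": 0,"tz": 0,"ax": 0,"ay": 0,"az": 0}
  ]
}}

```text
time: 14.22
tool_pos: [544.6, 59.8, 124.7]
tcp_rot: [-179.9, -0.0, 83.8]
ft_force: [-7.3, 2.3, 12.1]
finger_gap: 60.1
```

Call:
{"name": "step_arm", "arguments": {
  "plan": [
    {"grip": 6,"tx": -0.2,"ty": 0,"tz": 0,"ax": 0,"ay": 0,"az": -0.2},
    {"grip": 6,"tx": -0.4,"ty": 0,"tz": 0,"ax": 0,"ay": 0,"az": -0.2},
    {"grip": 6,"tx": -0.6,"ty": 0,"tz": 0,"ax": 0,"ay": 0,"az": -0.2},
    {"grip": 6,"tx": -0.6,"ty": 0,"tz": 0,"ax": 0,"ay": 0,"az": 0},
    {"grip": 6,"tx": -0.6,"ty": 0,"tz": 0,"ax": 0,"ay": 0,"az": 0},
    {"grip": 6,"tx": -0.6,"ty": 0,"tz": 0,"ax": 0,"ay": 0,"az": 0},
    {"grip": 6,"tx": -0.5,"ty": 0,"tz": 0,"ax": 0,"ay": 0,"az": 0},
    {"grip": 6,"tx": -0.3,"ty": 0,"tz": 0,"ax": 0,"ay": 0,"az": 0}
  ]
}}

```text
time: 14.88
tool_pos: [540.6, 21.3, 124.6]
tcp_rot: [-179.9, 0.0, 84.4]
ft_force: [-8.3, -0.0, 11.8]
finger_gap: 60.2
```

Call:
{"name": "step_arm", "arguments": {
  "plan": [
    {"grip": 6,"tx": -0.2,"ty": 0,"tz": 0,"ax": 0,"ay": 0,"az": 0},
    {"grip": 6,"tx": 0,"ty": 0,"tz": 0,"ax": 0,"ay": 0,"az": 0},
    {"grip": 6,"tx": 0,"ty": 0,"tz": 0,"ax": 0,"ay": 0,"az": 0}
  ]
}}

```text
time: 15.13
tool_pos: [540.4, 19.5, 124.6]
tcp_rot: [-179.9, 0.0, 84.4]
ft_force: [-7.5, 0.1, 11.9]
finger_gap: 60.2
```

Call:
{"name": "step_arm", "arguments": {
  "plan": [
    {"grip": 6,"tx": 0,"ty": 0,"tz": -0.2,"ax": 0,"ay": 0,"az": 0},
    {"grip": 6,"tx": 0,"ty": 0,"tz": -0.8,"ax": 0,"ay": 0,"az": 0},
    {"grip": 6,"tx": 0,"ty": 0,"tz": -2,"ax": 0,"ay": 0,"az": 0},
    {"grip": 6,"tx": 0,"ty": 0,"tz": -3,"ax": 0,"ay": 0,"az": 0},
    {"grip": 6,"tx": 3.5,"ty": 0,"tz": -2,"ax": 0,"ay": 0,"az": 0},
    {"grip": 6,"tx": 4,"ty": 0,"tz": 0,"ax": 0,"ay": 0,"az": 0},
    {"grip": 6,"tx": 4,"ty": 0,"tz": 0,"ax": 0,"ay": 0,"az": 0},
    {"grip": 6,"tx": 4,"ty": 0,"tz": 0,"ax": 0,"ay": 0,"az": 0}
  ]
}}

```text
time: 15.8
tool_pos: [556.9, 175.3, 205.3]
tcp_rot: [180.0, -0.0, 84.3]
ft_force: [1.5, -0.4, 0.4]
finger_gap: 59.9
```

Call:
{"name": "step_arm", "arguments": {
  "plan": [
    {"grip": 6,"tx": 4,"ty": 0,"tz": 0,"ax": 0,"ay": 0,"az": 0},
    {"grip": 6,"tx": 4,"ty": 0,"tz": 0,"ax": 0,"ay": 0,"az": 0},
    {"grip": 6,"tx": 4,"ty": 0,"tz": 0,"ax": 0,"ay": 0,"az": 0},
    {"grip": 6,"tx": 0,"ty": 0,"tz": 0,"ax": 0,"ay": 0,"az": 0}
  ]
}}

```text
time: 16.13
tool_pos: [567.1, 300.0, 203.5]
tcp_rot: [-179.9, -0.1, 84.7]
ft_force: [1.4, -0.9, -0.5]
finger_gap: 59.8
```

```bash
python3 - <<'E'
from h import *
im=save('side','s8.png');t=save('top','t8.png')
d=t[190:295,230:395,::-1]
cv2.imwrite('pics/t8c.png',cv2.resize(d,None,fx=4.8,fy=4.8,interpolation=cv2.INTER_CUBIC))
print(sense()['tool_pos'],sense()['ft_force'])
E
python3 fit.py s8.png
```

```text
[567.62900035 294.84285742 203.62890932] [ 0.53620518 -0.83777669  0.04612125]
s8.png 70 (548, np.float64(47.863504193882136), np.float64(-8.390031733556093), np.int64(17), 17)
s8.png 85 (548, np.float64(45.808436956547894), np.float64(-8.490299672919432), np.int64(17), 17)
```

View pics/t8c.png

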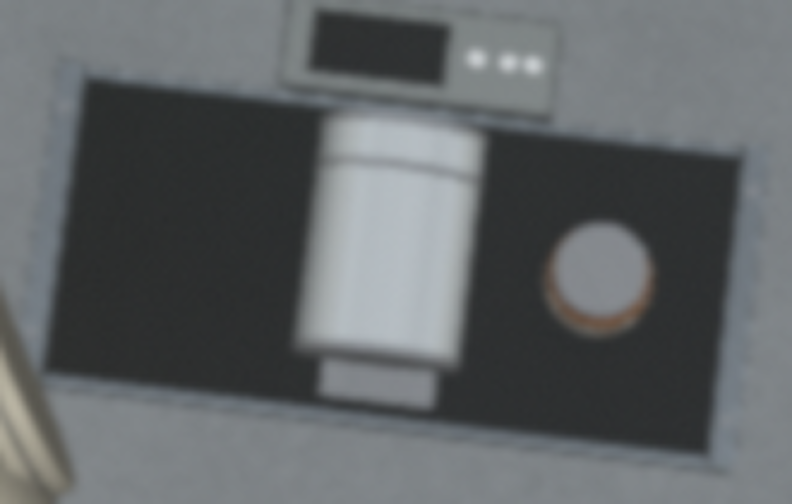

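```bash
cat > topfit.py <<'E'
from h import *
import sys
im=cv2.imread('pics/'+sys.argv[1]);g=im.max(2)
pc=np.array([534.6,32.0,30]);D=np.radians(-8.2);dx=np.array([np.cos(D),np.sin(D),0]);dy=np.array([-np.sin(D),np.cos(D),0])
for th in(100,120,140,165):
    L=[];R=[]
    for r in range(222,258):
        c=np.where(g[r]>th)[0];c=c[(c>284)&(c<340)];L.append(c[0]-.5);R.append(c[-1]+.5)
    rr=np.arange(222,258);a=np.polyfit(rr,L,1);b=np.polyfit(rr,R,1);mid=(a+b)/2
    P=[ray('top',np.polyval(mid,r),r,80) for r in(222,240,257)];d=P[0]-P[2]
    col=[r for r in range(195,275) if g[r,int(round(np.polyval(mid,r)))]>th]
    w=np.linalg.norm(ray('top',np.polyval(a,240),240,80)-ray('top',np.polyval(b,240),240,80))
    yaw=np.arctan2(d[1],d[0]); u=d/np.linalg.norm(d)
    q=P[1]-pc; t=-(q@dx)/(u@dx); off=(q+t*u)@dy
    print(th,'yaw',np.degrees(yaw).round(2),'offset along deck y at plate centre',off.round(2),'w',w.round(1),'rows',col[0],col[-1],a,b)
    for nm,r in(('far',215.0-.7),):pass
print('far top rim',[((ray('top',314.6,v,130)-pc)@dx).round(1) for v in(213,214,215)],'near top rim',[((ray('top',308.6,v,130)-pc)@dx).round(1) for v in(262,263,264)])
E
python3 topfit.py t8.png
python3 - <<'E'
import cv2
im=cv2.imread('pics/s8.png')[200:330,250:390]
cv2.imwrite('pics/s8c.png',cv2.resize(im,None,fx=4.5,fy=4.5,interpolation=cv2.INTER_CUBIC))
E
```

```text
100 yaw -8.68 offset along deck y at plate centre 0.77 w 97.2 rows 208 273 [-1.35649936e-01  3.26599271e+02] [-1.25482625e-01  3.58191978e+02]
120 yaw -8.73 offset along deck y at plate centre 0.5 w 92.7 rows 208 272 [-1.43886744e-01  3.29460875e+02] [-1.18918919e-01  3.55925526e+02]
140 yaw -8.73 offset along deck y at plate centre -0.17 w 87.3 rows 214 262 [-1.52767053e-01  3.32782154e+02] [-1.09909910e-01  3.53045646e+02]
165 yaw -8.51 offset along deck y at plate centre -1.15 w 74.9 rows 216 261 [-2.11068211e-01  3.49273059e+02] [-4.38867439e-02  3.35371986e+02]
far top rim [np.float64(78.4), np.float64(75.6), np.float64(72.8)] near top rim [np.float64(-59.7), np.float64(-62.5), np.float64(-65.2)]
```

View pics/s8c.png

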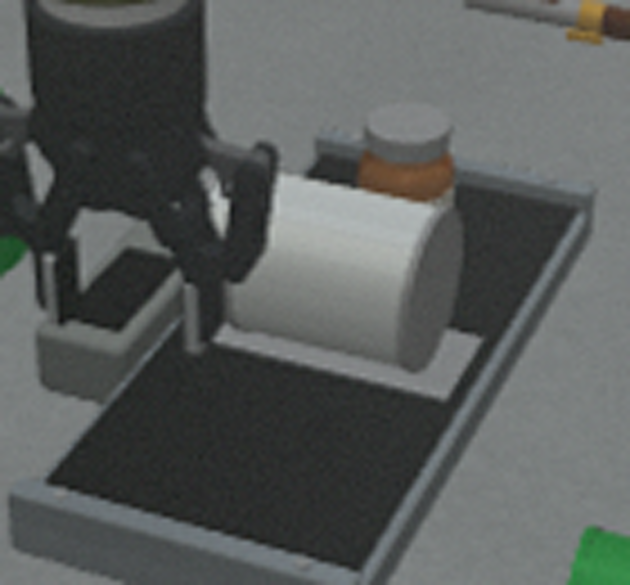

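The top view shows the tin over the plate, less than 1–2 mm off the centre line and within about 0.5° of square. The jar is still at crop (601,270). I'll do a final stillness check and then hand in.

Call:
{"name": "step_arm", "arguments": {
  "plan": [
    {"grip": 6,"tx": 0,"ty": 0,"tz": 0,"ax": 0,"ay": 0,"az": 0},
    {"grip": 6,"tx": 0,"ty": 0,"tz": 0,"ax": 0,"ay": 0,"az": 0},
    {"grip": 6,"tx": 0,"ty": 0,"tz": 0,"ax": 0,"ay": 0,"az": 0},
    {"grip": 6,"tx": 0,"ty": 0,"tz": 0,"ax": 0,"ay": 0,"az": 0},
    {"grip": 6,"tx": 0,"ty": 0,"tz": 0,"ax": 0,"ay": 0,"az": 0},
    {"grip": 6,"tx": 0,"ty": 0,"tz": 0,"ax": 0,"ay": 0,"az": 0}
  ]
}}

```text
time: 16.73
tool_pos: [568.6, 292.8, 205.2]
tcp_rot: [180.0, -0.0, 84.3]
ft_force: [-1.0, -0.2, -0.4]
finger_gap: 59.9
```

```bash
python3 - <<'E'
from h import *
t=save('top','t9.png');a=cv2.imread('pics/t8.png')[:,:,::-1];z=cv2.imread('pics/t0.png')[:,:,::-1]
print(np.abs(t[200:290,275:400].astype(int)-a[200:290,275:400]).max(), 'jar',np.abs(t[230:265,340:370].astype(int)-z[230:265,340:370]).max(),'bowl',np.abs(t[265:300,150:187].astype(int)-z[265:300,150:187]).max(),'trier',np.abs(t[230:310,475:500].astype(int)-z[230:310,475:500]).max())
E
python3 topfit.py t9.png
```

```text
3 jar 3 bowl 111 trier 4
100 yaw -8.68 offset along deck y at plate centre 0.77 w 97.2 rows 208 273 [-1.35649936e-01  3.26599271e+02] [-1.25482625e-01  3.58191978e+02]
120 yaw -8.62 offset along deck y at plate centre 0.52 w 92.8 rows 208 272 [-1.40154440e-01  3.28539211e+02] [-1.18918919e-01  3.55925526e+02]
140 yaw -8.73 offset along deck y at plate centre -0.17 w 87.3 rows 214 262 [-1.52767053e-01  3.32782154e+02] [-1.09909910e-01  3.53045646e+02]
165 yaw -8.38 offset along deck y at plate centre -1.18 w 74.9 rows 216 261 [-2.06435006e-01  3.48163406e+02] [-4.38867439e-02  3.35371986e+02]
far top rim [np.float64(78.4), np.float64(75.6), np.float64(72.8)] near top rim [np.float64(-59.7), np.float64(-62.5), np.float64(-65.2)]
```

Bowl pixels differ, which is probably the arm covering part of it. I'll check before handing in.

```bash
python3 - <<'E'
from h import *
s=save('side','s9.png');z=cv2.imread('pics/s0.png')[:,:,::-1]
print('bowl side',np.abs(s[365:420,298:350].astype(int)-z[365:420,298:350]).max())
E
```

```text
bowl side 17
```

View pics/t9.png

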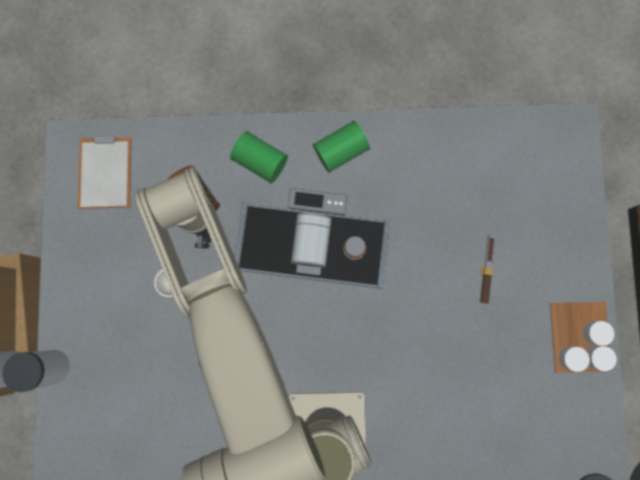

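The arm hides part of the bowl at (168,282) in the top view. The side view shows the bowl in place, with only a shading difference. The tin sits at (311,240) over the plate.

```bash
python3 -c "
from bench import *
print(hand_in())"
```

```text
the job is handed in; nothing more can be done
None
```

The tin is on the weighing plate and the job is handed in, at about 17 s of the 56 s allowed. I rolled it there in five short strokes with the fingertips along its top. The highest wrist force I read was about 19 N.

**Position:** in the last top view the tin's axis is about 1 mm or less from the plate's centre line (0.8 to -1.2 mm depending on the image threshold). It is within about 0.5° of square and sits about 7 mm along its own axis from the plate's centre, still within the plate. Two pictures about 0.6 s apart showed no motion.

**Other objects:** the jar and trier pixels are unchanged. The arm partly hid the bowl in the last top view, so I checked it in the side view, where it is in place with only a small brightness difference.

**Checks that disagreed:**
- The side-view edge fit read about 6 mm lower in y than the top view before the roll, so I used it only to track movement.
- At the end that fit was thrown off by the bright plate under the tin and put the axis about 18 mm further along than the top view does. I set it aside and relied on the top view.
- During the strokes there was a sideways force along the tin's axis of up to about 9 N.

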